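# Lock the plate carrier on the shaker with the T-key

### The job

Take the red-handled T-key out of the grey stand and lock the blue plate carrier onto the shaker with it: through the carrier's front opening, pass the key's crossbar down through the slot of the brass plate, press it fully in against the spring, turn it a quarter turn clockwise (seen from above) and let go, so that it springs up into its notch and stays upright and locked. The brass plate can sit anywhere along its short track, so feel for the slot, and be gentle: never press the key on the shaker with more than 25 N. Do not shove the carrier, and leave the green-handled knob, the tube rack, the brown bottle and the yellow beaker where they are.

Things in the scene. Friction and masses are not known exactly. Their poses are not given: they have to be found in the camera images.
- shaker: White microplate shaker, 300 x 260 x 85 mm high, standing fixed on the table. Origin at the centre of its underside, z up, x from its front panel (near the robot) to its back. Its flat aluminium top is 85 mm above the origin.
- lock (a point): Middle of the lock's track, level with the top of the brass plate seen in the carrier's opening (and of the shaker); axes as the shaker's. The plate stands elsewhere in each episode: its slot, 32 mm along x and 13 mm along y, through 8 mm of plate, is centred at x = 0 and anywhere from y = -14 to +14 mm. It stays there unless pushed sideways with 14 N.
- lock_floor (a point): Spring floor under the slot at rest, 9 mm below lock (it goes along with the plate). It pushes the key up with 3 N at first and 0.6 N more per mm, 14 mm of travel. The brass plate is sprung too: pressed from above beside the slot it sinks 1 mm for every 2 N, up to 4 mm, and then is hard.
- lock_notch (a point): Where the bottom of a locked key is, 14 mm below lock (y as the slot's). With its bottom 18 to 19 mm below lock the key turns, clockwise from above only, to a stop at 90 degrees (at 20 mm its collar meets the carrier). Let go there it rises into a notch across the plate's underside, 14 mm wide, 4 mm deep, handle along the shaker's y. Let go unturned it is pushed up.
- carrier: Blue tray with two white well plates, 244 x 210 x 22 mm, 0.8 kg, lying loose on the shaker's top between low rails. Origin on its underside at the centre of its front opening (40 mm along x, 44 mm along y, through 6 mm thick tray); the well plates begin 71 mm behind it (x).  Axes as the shaker's.
- stand: Grey block, 180 x 70 x 40 mm high, fixed on the table, with two 35 mm square holes 104 mm apart along its x, in which the key and the knob hang by their collars. Origin at the centre of its underside.
- key: Steel T-key with a red handle, 68 mm tall, about 90 g, upright in either hole of the stand. Origin at its bottom on its axis, z up. Crossbar along x, from 0 to 10 mm height (see key_head); shaft 10 mm in diameter; round collar 44 mm in diameter from 26 to 30 mm; flat handle 44 mm along x, 12 mm thick along y, from 34 to 68 mm.
- key_head (a point): Centre of the key's crossbar, 5 mm above the key's origin; axes as the key's. The crossbar is 28 mm long along x with round ends, 10 mm wide and 10 mm high, with rounded edges and flats of 7 mm above and below.
- key_grip (a point): Middle of the key's red handle, on the axis 53 mm above the key's origin: where to pinch it from above, the fingers closing along the key's y. Fingertips 19 mm below this point just clear the collar.
- spare: Similar knob with a green handle and a plain pin without crossbar, hanging in the other hole of the stand: leave it. Origin at the bottom of its axis.
- tube_rack: White tube rack with capped tubes, 75 x 160 x 98 mm, on the left of the table: bystander. Origin at the centre of its underside.
- stain: Brown bottle, 52 mm in diameter, 120 mm tall: bystander. Origin at the centre of its underside.
- cup: Yellow beaker, 90 mm in diameter, 100 mm tall: bystander. Origin at the centre of its underside.

How it is judged (in metres and radians):
On the way, in this order (a step that is already met when the one before it is completed fails the run):
1. the T-key is lifted clear of the stand (z of key in the frame of stand above 0.042 m), for 0.1 s.
2. the crossbar is passed lengthwise down through the slot (x of key_head in the frame of lock between -0.006 and 0.006 m and y of key_head in the frame of lock between -0.02 and 0.02 m and z of key_head in the frame of lock below -0.01 m and angle between the x axis of key and the x axis of shaker, either way round below 0.3 rad), for 0.05 s.
At the end, for the whole second after the job is handed in: The T-key stands upright (within 0.12 rad) and at rest in the lock, let go, its crossbar across the slot (along the shaker's y within 0.2 rad) and sprung up into the notch: crossbar's centre 6 to 11.5 mm below the plate's top, within 6 mm of the lock's middle along x and 20 mm along y (x of key_head in the frame of lock between -0.006 and 0.006 m and y of key_head in the frame of lock between -0.02 and 0.02 m and z of key_head in the frame of lock between -0.0115 and -0.006 m and angle between the x axis of key and the y axis of shaker, either way round below 0.2 rad and angle between key's own z axis and vertical below 0.12 rad and linear speed of key below 0.02 m/s); the robot touches nothing.
It fails at once if the key presses on the shaker with more than 25 N (contact force between key and shaker above 25 N).
It fails at once if the carrier is shoved out of place (more than 10 mm) (distance of carrier from where it was at the start of the episode above 0.01 m).
It fails at once if the green-handled knob is taken or disturbed (more than 15 mm) (distance of spare from where it was at the start of the episode above 0.015 m).
It fails at once if a bystander is disturbed (more than 20 mm) (distance of any of tube_rack, stain, cup from where it was at the start of the episode above 0.02 m).
It also fails if it takes over 72 s, if anything falls off the work surface, if the arm or the gripper's body presses on something with over 40 N, if the wrist force passes 120 N, or if a joint passes its speed limit or range.

### The arm

A 7-joint arm with a two-finger parallel gripper is mounted at the origin on the work surface. World frame = base frame: x ahead of the robot, y to its left, z up, the work surface at z = 0. Lengths are in mm, angles in rad, forces in N, time in s.
With the tool pointing down it reaches from about 400 to 850 mm from the base axis. Payload 10.4 kg.
Tool frame: the origin (TCP) lies at the very end of the fingers, on their centre line; the grasp point (between the pads) lies 19 mm behind it (bot.grip_point_offset is the distance from the TCP to the grasp point, in mm); z points along the fingers, y is the line along which they close (so a half turn about z gives the same grasp; the last joint's range is limited). The gripper opens to 87 mm and grips with 3 to 60 N. Pads are 19 mm wide; open, the fingers measure 117 mm over their backs; the gripper's body (75 mm by 190 mm) begins 51 mm behind the grasp point.
Start: joints at [1.306, 0.332, -0.065, 1.46, 0.022, 1.35, -0.088], TCP at [149.677, -606.835, 222.576] pointing down, gripper open.
Joint ranges: [-2.6, 2.6], [-0.5, 2.12], [-1.47, 1.34], [0.16, 2.42], [-1.27, 4.41], [0.06, 2.06], [-2.6, 2.6]. Speed limits (rad/s): [2.22, 2.22, 2.79, 2.79, 3.14, 3.14, 3.14].

### API

Orientations are given as a rotation vector (axis times angle).
In Python, from station import bot gives the robot as it stands.
- The arm moves only by the shell command python3 nudge.py [FORCE], which reads ROWS from standard input. ROWS is 1 to 20 rows, one to a line, with the numbers parted by spaces; each row has 7 numbers: dx, dy, dz in shares of the most that a row can go, 1 being 62.5 mm, then a rotation vector rx, ry, rz in rad, then the opening from 0.0 (shut) to 1.0 (fully open); each row shifts and turns the commanded pose from where the row before left it, along the tool's axes as they then stand; what a row does not reach is not made up. A row lasts 1/8 s, in which the tool goes at most 62.5 mm and 0.188 rad, less where a joint would pass 70% of its speed; a pose out of reach is approached as far as the arm can. The fingers move at their own pace and stop on an object; FORCE is the grip in N (left out, the last holds). Time passes only in rows, so rows that do not move let the fingers close. It prints the time, the measured TCP pose, the force, the opening and the grip force at its end. Input that does not fit is refused with a message, and nothing moves.
- bot.read_state(): the state, without advancing time (a new reading comes with each control period).
- bot.capture(name): name is "scene" or "top"; returns the picture (420x560x3 uint8, red, green, blue); there is no depth.
- bot.get_calibration(name): a dict with "fx", "fy", "cx", "cy" (pixels), "R" (3x3) and "t" (3): a world point X has camera coordinates R X + t. Camera axes: x right, y down, z forward; pixel columns grow to the right and rows downward; lengths in mm; the calibration is good to about 2 mm. A picture is of the moment at which its call begins. get_calibration takes no time and is no camera call.
- bot.close_job(): hands the job in; it is judged then, once.
The state is a dict: "time": time; "q": joint angles; "qvel": joint speeds; "tau": joint torques, N m; "tcp_pos": TCP position; "eef_rot": TCP orientation; "force": force on the tool from outside, world axes, zero at the start; "wrist_torque": the same for the moment, N m; "width": opening from 0.0 (shut) to 1.0 (fully open); "grasp_force": force on a finger pad.
Only numpy, scipy, OpenCV 4.12 (cv2) and the standard library are available. Lean on these libraries where they do the work, as an engineer would, in place of code of your own. Each camera call takes 0.05 s, during which the arm holds its last target. There are 200 camera calls.

## Working session

There is one attempt and no reset: what is moved stays moved. The work goes in short steps, Python scripts to look and compute and a shell command to move; the robot and the scene stay as the last step left them, time stands still between calls to the robot, and variables do not carry over. Pictures are saved under pics/ and viewed, at most 10 in all, crops included, and the job is handed in when it is done.

```bash
ls; mkdir -p pics; python3 - <<'E'
from station import bot
import cv2
for n in ("scene","top"):
    cv2.imwrite(f"pics/{n}0.png",bot.capture(n)[:,:,::-1])
    c=bot.get_calibration(n); print(n,c)
print(bot.read_state())
E
```

```text
nudge.py
pics
station.py
scene {'fx': 419.92783415915585, 'fy': 419.92783415915585, 'cx': 275.8802351867345, 'cy': 218.78054989972227, 'R': array([[-0.35159907,  0.93609118, -0.01055407],
       [ 0.71656439,  0.26185497, -0.64650402],
       [-0.60242308, -0.23487289, -0.76283757]]), 't': array([ 147.90213416, -294.35861836, 1325.87445273])}
top {'fx': 474.35750251851, 'fy': 474.35750251851, 'cx': 276.3738083992014, 'cy': 200.8772504544246, 'R': array([[ 0.00461304, -0.99967154, -0.02520957],
       [-0.99317231, -0.00164151, -0.11664503],
       [ 0.11656534,  0.02557553, -0.99285367]]), 't': array([  55.20799283,  509.88394759, 1096.3149718 ])}
{'time': 0.1, 'q': array([ 1.30639441,  0.33281414, -0.06472679,  1.46084545,  0.02162081,
        1.34991062, -0.08851554]), 'qvel': array([-1.21255621e-05, -9.84627994e-04,  5.12998651e-04, -2.61693499e-03,
       -6.94024484e-04, -8.83415344e-04,  7.48556007e-05]), 'tau': array([ 6.92150934e-04, -6.24550724e+01,  2.40937300e-02, -3.90722895e+01,
       -6.14430383e-02,  3.65402573e-02,  3.24946802e-05]), 'tcp_pos': array([ 149.5801881 , -606.48033156,  221.83583928]), 'eef_rot': array([-3.11740156e+00, -3.78796724e-01,  3.50433507e-04]), 'force': array([-0.72800557,  0.3189987 , -0.99245498]), 'wrist_torque': array([-0.01325593,  0.04188166,  0.0136513 ]), 'grasp_force': 0.0, 'width': 1.0033961492178167}
```

View pics/scene0.png

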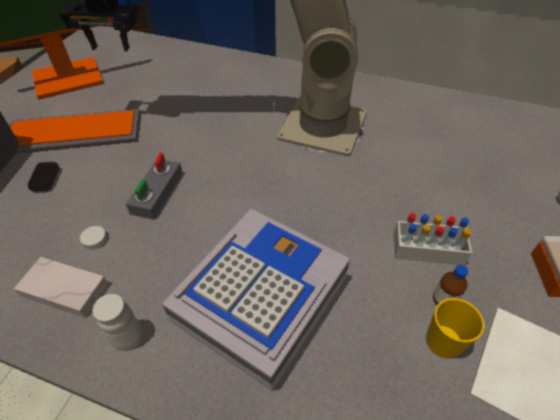

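View pics/top0.png

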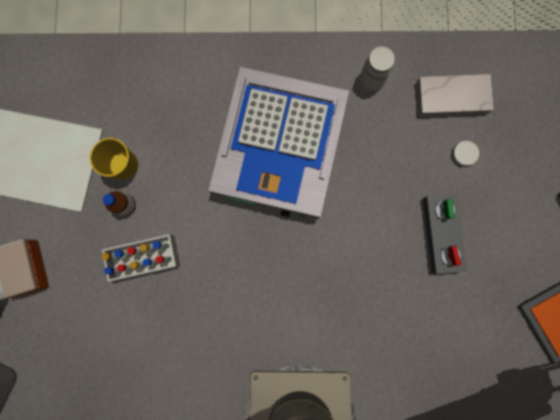

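The scene view has the red key at about (160,160), the green knob at (142,187) and the carrier opening at (286,246). In the top view they are at about (453,256), (449,209) and (269,183). I'll enlarge these spots for accurate pixels.

```bash
python3 - <<'E'
import cv2,numpy as np
s=cv2.imread("pics/scene0.png");t=cv2.imread("pics/top0.png")
def crop(im,x,y,w,h,k):
    c=cv2.resize(im[y:y+h,x:x+w],None,fx=k,fy=k,interpolation=cv2.INTER_CUBIC)
    for i in range(0,w,10): 
        cv2.line(c,(i*k,0),(i*k,6),(255,255,255),1); cv2.putText(c,str(x+i),(i*k,16),0,.35,(255,255,255))
    for i in range(0,h,10): 
        cv2.line(c,(0,i*k),(6,i*k),(255,255,255),1); cv2.putText(c,str(y+i),(7,i*k+4),0,.35,(255,255,255))
    return c
a=np.hstack([crop(s,120,145,70,75,5),crop(t,415,190,70,75+15,5)[:375]])
b=np.hstack([crop(s,262,225,50,40,7),crop(t,245,160,50,40,7)])
cv2.imwrite("pics/c1.png",a);cv2.imwrite("pics/c2.png",b)
E
```

```text
(no output)
```

View pics/c1.png

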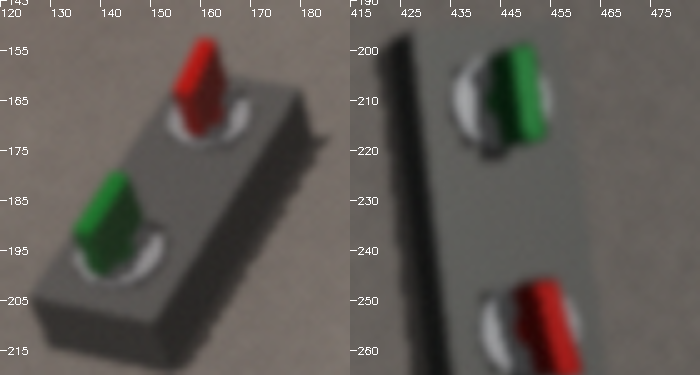

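View pics/c2.png

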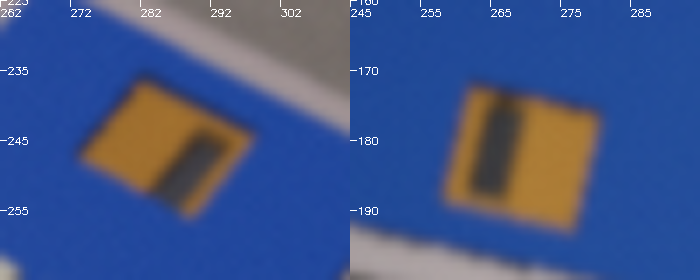

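Red handle top face: scene (158..163,153..162), top strip (447..458,246..265). The brass opening in the top view has corners at about (262,172), (280,176), (276,193) and (258,189). The dark slot runs along x, to the left of the middle (y+), centred near (266,180). I'll refine these by fitting the known boxes to both views.

```bash
cat > fit.py <<'E'
import cv2,numpy as np
from scipy.optimize import minimize
from station import bot
CAL={n:bot.get_calibration(n) for n in("scene","top")}
def proj(n,P):
    c=CAL[n];X=np.asarray(P,float)@c["R"].T+c["t"]
    return np.c_[c["fx"]*X[:,0]/X[:,2]+c["cx"],c["fy"]*X[:,1]/X[:,2]+c["cy"]]
def box(p,sx,sy,z0,z1,ox=0,oy=0):
    x,y,a=p[:3];R=np.array([[np.cos(a),-np.sin(a)],[np.sin(a),np.cos(a)]])
    return np.array([[*(R@[ox+i*sx/2,oy+j*sy/2]+[x,y]),z] for z in(z0,z1) for i,j in((-1,-1),(1,-1),(1,1),(-1,1))])
K=8
def hull(P,roi):
    x,y,w,h=roi;m=np.zeros((h*K,w*K),np.uint8)
    q=cv2.convexHull(((P-[x,y]+.5)*K).astype(np.float32))
    cv2.fillConvexPoly(m,np.round(q*16).astype(np.int32),255,shift=4)
    return m
def down(m,roi,s=.8):
    return cv2.GaussianBlur(cv2.resize(m,(roi[2],roi[3]),interpolation=cv2.INTER_AREA)/255.,(0,0),s)
def fit(obs,model,p0,step,free=None):
    """obs: {cam:(roi,soft mask)}; model(cam,p,roi)->soft image"""
    f=lambda u:sum(((model(n,p0+u*step,r)-m)**2).sum() for n,(r,m) in obs.items())
    b=None
    for k in range(3):
        u0=np.zeros(len(p0)) if b is None else b.x
        S=np.vstack([u0]+[u0+e for e in np.eye(len(p0))*(1 if k%2==0 else -1)])
        b=minimize(f,u0,method="Nelder-Mead",options=dict(initial_simplex=S,maxiter=600,xatol=.01,fatol=1e-3))
    return p0+b.x*step,b.fun
def masks(im,roi,fn):
    x,y,w,h=roi
    return fn(im[y:y+h,x:x+w].astype(float))
E
cat > m1.py <<'E'
from fit import *
I={n:cv2.imread(f"pics/{n}0.png")[:,:,::-1] for n in CAL}
sat=lambda a,lo,hi:np.clip((a-lo)/(hi-lo),0,1)
red=lambda i:((i[...,0]-i[...,1:].max(2))/i.max(2)).clip(0)
grn=lambda i:((i[...,1]-i[...,[0,2]].max(2))/i.max(2)).clip(0)
def soft(f,lo=.15,hi=.6): return lambda i:sat(f(i),lo,hi)
for nm,f,rois,p0 in(("key",red,{"scene":(145,145,35,35),"top":(435,238,35,35)},None),("spare",grn,{"scene":(125,165,35,40),"top":(432,190,35,35)},None)):
    obs={n:(r,masks(I[n],r,soft(f))) for n,r in rois.items()}
    # start from centroids
    c={n:[(o*np.mgrid[:r[3],:r[2]][1-k]).sum()/o.sum()+r[k] for k in(0,1)] for n,(r,o) in obs.items()}
    A=[];b=[]
    for n in c:
        C=CAL[n];u=[(c[n][0]-C["cx"])/C["fx"],(c[n][1]-C["cy"])/C["fy"]]
        for k in(0,1): A.append(C["R"][k]-u[k]*C["R"][2]);b.append(u[k]*C["t"][2]-C["t"][k])
    X=np.linalg.lstsq(np.array(A),np.array(b),rcond=None)[0]
    print(nm,"centroid",X.round(1))
    best=min((fit(obs,lambda n,p,r:down(hull(proj(n,box(p,44,12,p[3]-17,p[3]+17)),r),r),np.array([X[0],X[1],a,X[2]]),np.array([4,4,.1,4])) for a in(-.4,0,.4,1.57)),key=lambda t:t[1])
    print(nm,"handle x y yaw zmid",best[0].round(3),best[1])
# shaker box
rois={"scene":(155,200,205,190),"top":(200,58,160,170)}
def shm(i):
    g=i.min(2);bl=i[...,2]-i[...,0];m=((i.max(2)>150)|(bl>40)).astype(np.uint8)
    m=cv2.morphologyEx(m,cv2.MORPH_OPEN,np.ones((3,3),np.uint8))
    k,l,s,_=cv2.connectedComponentsWithStats(m);j=1+np.argmax(s[1:,4]);m=(l==j).astype(np.uint8)
    h=cv2.convexHull(cv2.findNonZero(m));cv2.fillConvexPoly(m,h,1);return cv2.GaussianBlur(m.astype(float),(0,0),.6)
obs={"top":(rois["top"],masks(I["top"],rois["top"],shm))}
# top view: top face (z=85) outline
s,e=fit(obs,lambda n,p,r:down(hull(proj(n,box(p,300,260,85,85)),r),r),np.array([620,50,-.2]),np.array([8,8,.05]))
print("shaker top face",s.round(3),e)
rois={"scene":(262,225,50,40),"top":(245,160,50,40)}
def brass(i): return sat((i[...,0]-i[...,2])/i.max(2),-.2,.5)
def slotmodel(n,p,r):
    hole=cv2.bitwise_and(hull(proj(n,box(p,40,44,p[3],p[3])),r),hull(proj(n,box(p,40,44,p[3]+6,p[3]+6)),r))
    sl=hull(proj(n,box(p,32,13,p[3],p[3],0,p[4])),r)
    return down(cv2.bitwise_and(hole,255-sl),r)
obs={n:(r,masks(I[n],r,brass)) for n,r in rois.items()}
p0=np.array([560,20,s[2],85,5.]);
print("lock x y yaw z yslot",*[v.round(3) if hasattr(v,'round') else v for v in fit(obs,slotmodel,p0,np.array([6,6,.1,6,5]))])
for a,z in((s[2],None),(s[2],85)):
    g=(lambda q:[q[0],q[1],a,q[2],q[3]]) if z is None else (lambda q:[q[0],q[1],a,z,q[2]])
    q0=p0[[0,1,3,4]] if z is None else p0[[0,1,4]]
    print("fixed yaw",a,z,*fit(obs,lambda n,q,r:slotmodel(n,g(q),r),q0,np.full(len(q0),5.)))
E
python3 m1.py
```

```text
key centroid [ 383.  -345.5   65.1]
key handle x y yaw zmid [ 3.83282e+02 -3.44600e+02  3.00000e-01  6.56910e+01] 26.099012469290013
spare centroid [ 488.8 -335.6   67.4]
spare handle x y yaw zmid [ 4.88298e+02 -3.36048e+02  2.68000e-01  6.51560e+01] 78.63351528662076
shaker top face [ 6.44166e+02  4.90850e+01 -2.29000e-01] 55.518225465808825
lock x y yaw z yslot [ 5.8007e+02 -2.1288e+01 -2.4000e-02  8.2641e+01  1.9525e+01] 527.279
fixed yaw -0.22886341012821185 None [576.08398438 -14.453125    86.43554688  21.39648438] 527.279252083619
fixed yaw -0.22886341012821185 85 [573.33333333 -13.33333333  23.33333333] 527.279252083619
```

```bash
python3 - <<'E'
import re
s=open('m1.py').read()
s=s.replace("p0=np.array([560,20,s[2],85,5.]);","""
C=CAL["top"];d=C["R"].T@[(269.2-C["cx"])/C["fx"],(182.5-C["cy"])/C["fy"],1];o=-C["R"].T@C["t"];X=o+d*(85-o[2])/d[2];print("start",X)
p0=np.array([X[0],X[1],s[2],85,5.]);""")
s=s.replace("step,free","step,free")
open('m1.py','w').write(s)
E
python3 m1.py | tail -5
python3 - <<'E'
import sys;sys.path.insert(0,'.')
E
```

```text
shaker top face [ 6.44166e+02  4.90850e+01 -2.29000e-01] 55.518225465808825
start [545.31136589  71.89695741  85.        ]
lock x y yaw z yslot [ 5.46179e+02  7.11070e+01 -2.38000e-01  8.57610e+01  9.17700e+00] 137.104
fixed yaw -0.22886341012821185 None [546.19062039  71.1445934   85.73968373   9.27811212] 137.4075501441809
fixed yaw -0.22886341012821185 85 [546.26448946  71.18920253   9.26521243] 137.7438743799642
```

Checks:
- The handle's mid height is 65.7 mm (67 expected), and the key–knob spacing is 105 mm (104 expected).
- The brass plate top is at 85.7 mm (85 expected).
- Yaw is -0.23 from both the shaker and the opening.
- Slot centre is at about (548.3, 80.1).

For the joint-7 range, I'll grasp at yaw 0.30 and turn the key counter-clockwise to yaw 2.91 for insertion. I'm moving above the key now.

The rows are not in the units I measure in: shifts go in shares of 62.5 mm. I convert before sending: 36 mm is 0.576, -24 mm is -0.384.

```bash
echo '0.576 -0.4 0.16 0 0 0 1
0.576 -0.4 0.16 0 0 0 1
0.576 -0.4 0.16 0 0 0 1
0.576 -0.4 0.16 0 0 0 1
0.576 -0.4 0.16 0 0 0 1
0.576 -0.4 0.16 0 0 0 1
0.576 -0.4 0.16 0 0 0 1
0.592 -0.384 0.16 0 0 0 1
0 0 0 0 0 -0.058 1
0 0 0 0 0 0 1' | python3 nudge.py 40
cat > st.py <<'E'
import sys,numpy as np
from scipy.spatial.transform import Rotation as Ro
from station import bot
s=bot.read_state();R=Ro.from_rotvec(s["eef_rot"]).as_matrix();p=s["tcp_pos"]
print("t",round(s["time"],2),"p",p.round(1),"yaw",round(np.arctan2(R[1,0],R[0,0]),4),"tilt",R[:,2].round(4),"F",s["force"].round(1),"M",s["wrist_torque"].round(2),"w",round(s["width"],3),"g",s["grasp_force"],"q",s["q"].round(2))
if len(sys.argv)>3: print("tool delta",(R.T@(np.array(sys.argv[1:4],float)-p)).round(1))
E
python3 st.py 383.3 -344.6 49
```

```text
time: 1.35
tcp_pos: [382.5, -344.1, 142.2]
eef_rot: [-3.106, -0.47, 0.001]
force: [-0.7, -0.4, -0.1]
width: 0.999
grasp_force: 0.0
t 1.35 p [ 382.5 -344.1  142.2] yaw 0.3001 tilt [-6.e-04  3.e-04 -1.e+00] F [-0.7 -0.4 -0.1] M [ 0.01 -0.04  0.01] w 0.999 g 0.0 q [ 0.93  0.17 -0.31  1.84  0.06  1.14 -0.67]
tool delta [ 0.6  0.7 93.2]
```

To row units: 3 mm is 0.048, 0.6 mm is 0.0096.

```bash
echo '0.0096 0.0112 0.4 0 0 0 1
0 0 0.4 0 0 0 0.5
0 0 0.352 0 0 0 0.5
0 0 0.192 0 0 0 0.5
0 0 0.08 0 0 0 0.5
0 0 0.048 0 0 0 0.5
0 0 0 0 0 0 0.5' | python3 nudge.py 40
python3 st.py 383.3 -344.6 49
```

```text
time: 2.22
tcp_pos: [383.6, -345.1, 51.0]
eef_rot: [3.106, 0.469, 0.001]
force: [-0.4, -0.1, 0.0]
width: 0.511
grasp_force: 0.0
t 2.23 p [ 383.6 -345.1   51. ] yaw 0.2996 tilt [ 5.e-04 -5.e-04 -1.e+00] F [-0.4 -0.1  0. ] M [-0.   -0.02  0.04] w 0.511 g 0.0 q [ 0.91  0.28 -0.3   1.92  0.1   0.95 -0.71]
tool delta [-0.2 -0.6  1.9]
```

To row units: 2 mm is 0.032, -0.5 mm is -0.008.

```bash
echo '0 -0.008 0.032 0 0 0 0.5
0 0 0 0 0 0 0
0 0 0 0 0 0 0
0 0 0 0 0 0 0
0 0 0 0 0 0 0
0 0 0 0 0 0 0' | python3 nudge.py 40
python3 st.py
```

```text
time: 2.98
tcp_pos: [383.4, -344.6, 48.8]
eef_rot: [3.106, 0.469, 0.0]
force: [-0.5, -0.0, 1.5]
width: 0.135
grasp_force: 56.6
t 2.98 p [ 383.4 -344.6   48.8] yaw 0.2998 tilt [ 3.e-04 -3.e-04 -1.e+00] F [-0.5 -0.   1.5] M [0.14 0.04 0.02] w 0.135 g 56.62794244475663 q [ 0.91  0.29 -0.3   1.92  0.1   0.95 -0.71]
```

The opening of 11.7 mm matches the 12 mm handle, so the key is held. Lifting.

To row units: -40 mm is -0.64, -37 mm is -0.592.

```bash
echo '0 0 -0.048 0 0 0 0
0 0 -0.16 0 0 0 0
0 0 -0.4 0 0 0 0
0 0 -0.56 0 0 0 0
0 0 -0.64 0 0 0 0
0 0 -0.592 0 0 0 0
0 0 0 0 0 0 0
0 0 0 0 0 0 0' | python3 nudge.py 40
python3 st.py 548.3 80.1 200
python3 -c "
from station import bot;import cv2
for n in ('scene','top'): cv2.imwrite(f'pics/{n}1.png',bot.capture(n)[:,:,::-1])
im=cv2.imread('pics/scene1.png')[70:190,90:250];cv2.imwrite('pics/c3.png',cv2.resize(im,None,fx=4,fy=4,interpolation=2))"
```

```text
time: 3.98
tcp_pos: [382.9, -344.2, 198.2]
eef_rot: [-3.106, -0.469, 0.001]
force: [0.3, 0.5, -1.4]
width: 0.132
grasp_force: 56.6
t 3.98 p [ 382.9 -344.2  198.2] yaw 0.2998 tilt [-5.e-04  2.e-04 -1.e+00] F [ 0.3  0.5 -1.4] M [-0.03  0.06  0.01] w 0.132 g 56.55954974703491 q [ 0.93  0.12 -0.31  1.77  0.04  1.26 -0.66]
tool delta [ 283.3 -356.5   -1.8]
```

View pics/c3.png

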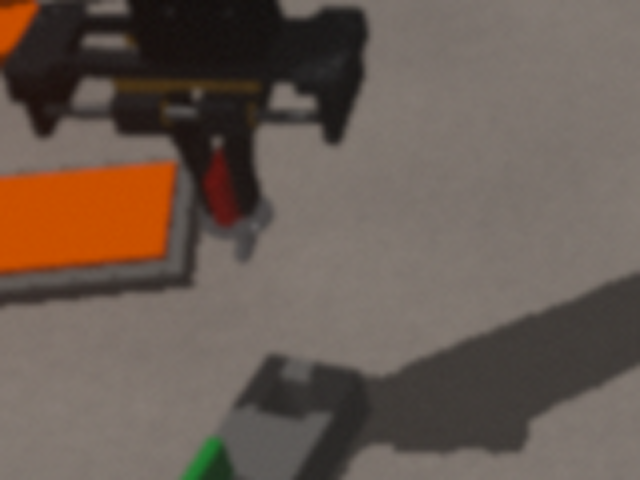

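The key is gripped upright: red handle between the fingers, collar at crop (240,220) and crossbar below. The hole at (290,375) is empty. Next is the move over the slot, then the turn.

To row units: 31 mm is 0.496, -36 mm is -0.576.

```bash
echo '0.448 -0.56 0 0 0 0 0
0.448 -0.576 0 0 0 0 0
0.448 -0.576 0 0 0 0 0
0.448 -0.576 0 0 0 0 0
0.448 -0.576 0 0 0 0 0
0.448 -0.576 0 0 0 0 0
0.448 -0.576 0 0 0 0 0
0.448 -0.576 0 0 0 0 0
0.448 -0.576 0 0 0 0 0
0.496 -0.536 0 0 0 0 0
0 0 0 0 0 0 0' | python3 nudge.py
echo '0 0 0 0 0 -0.18 0
0 0 0 0 0 -0.18 0
0 0 0 0 0 -0.18 0
0 0 0 0 0 -0.18 0
0 0 0 0 0 -0.18 0
0 0 0 0 0 -0.18 0
0 0 0 0 0 -0.18 0
0 0 0 0 0 -0.18 0
0 0 0 0 0 -0.18 0
0 0 0 0 0 -0.18 0
0 0 0 0 0 -0.18 0
0 0 0 0 0 -0.18 0
0 0 0 0 0 -0.18 0
0 0 0 0 0 -0.18 0
0 0 0 0 0 -0.085 0
0 0 0 0 0 0 0' | python3 nudge.py
python3 st.py 548.3 80.1 160
```

```text
time: 5.45
tcp_pos: [548.1, 83.9, 197.4]
eef_rot: [-3.102, -0.478, 0.002]
force: [-0.1, -0.7, -0.2]
width: 0.134
grasp_force: 56.6
time: 7.45
tcp_pos: [547.9, 78.8, 197.7]
eef_rot: [-0.373, -3.118, 0.001]
force: [-1.0, 0.6, -1.3]
width: 0.139
grasp_force: 56.6
t 7.45 p [547.9  78.8 197.7] yaw 2.9033 tilt [-1.4e-03 -3.0e-04 -1.0e+00] F [-1.   0.6 -1.3] M [ 0.12 -0.13 -0.03] w 0.139 g 56.55949020758271 q [ 0.67  0.38 -1.09  1.64  0.35  1.33  0.85]
tool delta [-0.1  1.4 37.7]
```

To row units: 20 mm is 0.32, 14 mm is 0.224.

```bash
echo '0 0.0224 0.32 0 0 0 0
0 0 0.32 0 0 0 0
0 0 0.224 0 0 -0.003 0
0 0 0.096 0 0 0 0
0 0 0 0 0 0 0
0 0 0 0 0 0 0' | python3 nudge.py
python3 st.py 548.3 80.1 135
python3 -c "
from station import bot;import cv2,numpy as np
a={}
for n in ('scene','top'):
    a[n]=bot.capture(n)[:,:,::-1];cv2.imwrite(f'pics/{n}2.png',a[n])
f=lambda i,x,y:cv2.resize(i[y:y+70,x:x+66],None,fx=6,fy=6,interpolation=2)
cv2.imwrite('pics/c4.png',np.hstack([f(a['scene'],255,195),f(a['top'],235,150)]))"
```

```text
time: 8.2
tcp_pos: [549.0, 81.3, 139.1]
eef_rot: [0.366, 3.119, 0.0]
force: [-0.2, 0.3, -1.2]
width: 0.134
grasp_force: 56.6
t 8.2 p [549.   81.3 139.1] yaw 2.9078 tilt [ 9.e-04  1.e-04 -1.e+00] F [-0.2  0.3 -1.2] M [ 0.1  -0.16 -0.02] w 0.134 g 56.56013055704534 q [ 0.63  0.44 -1.06  1.71  0.41  1.23  0.81]
tool delta [ 0.4 -1.3  4.1]
```

View pics/c4.png

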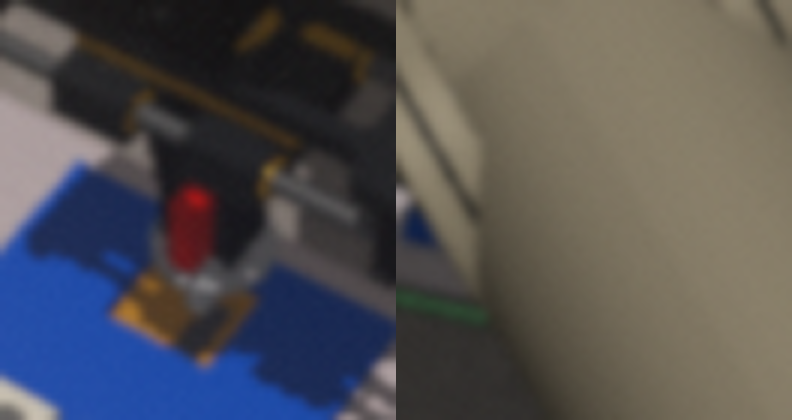

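The scene crop shows the red handle end at full-image (283–291, 226–240) with the crossbar just above the slot, which is at about (290,250). The arm hides the top view. I'll fit the held handle and the slot in the scene view alone to get their relative offset.

```bash
cat > m2.py <<'E'
import contextlib,io
with contextlib.redirect_stdout(io.StringIO()): from m1 import *
im=cv2.imread("pics/scene2.png")[:,:,::-1]; r=(272,215,30,35)
ob={"scene":(r,masks(im,r,soft(red)))}
zt=139.1;yaw=2.9078-np.pi
for z in (zt+17,zt+19):
    q,e=fit(ob,lambda n,p,r:down(hull(proj(n,box([p[0],p[1],yaw],12.5,12,z-17,z+17,15.75)),r),r),np.array([549,81.3]),np.array([4.,4]))
    print("key seen",q.round(2),"vs tcp",(q-[549,81.3]).round(2),e, "in shaker axes",(np.array([[np.cos(yaw),np.sin(yaw)],[-np.sin(yaw),np.cos(yaw)]])@(q-[549,81.3])).round(2))
r=(262,225,50,40)
for n in CAL:
    r=rois[n]
    o={n:obs[n]}
    q,e=fit(o,lambda n,q,r:slotmodel(n,[q[0],q[1],-.234,85,q[2]],r),np.array([546,71.,9]),np.full(3,4.))
    print(n,"lock",q.round(2),e,"slot",q[0]+q[2]*np.sin(.234),q[1]+q[2]*np.cos(.234))
E
python3 m2.py
```

```text
key seen [546.04  80.96] vs tcp [-2.96 -0.34] 12.126393124577149 in shaker axes [-2.8  -1.02]
key seen [547.44  81.45] vs tcp [-1.56  0.15] 12.289484326037101 in shaker axes [-1.55 -0.21]
scene lock [546.24  69.82   9.43] 83.73267499471592 slot 548.4263942975098 78.9972177496078
top lock [546.24  72.48   8.37] 45.22782307874547 slot 548.1760987382113 80.6229528281533
```

To row units: -1.9 mm is -0.0304, -1.8 mm is -0.0288.

```bash
echo '-0.0304 -0.0288 0.128 0 0 0 0
0 0 0.08 0 0 0 0
0 0 0.048 0 0 0 0
0 0 0 0 0 0 0
0 0 0 0 0 0 0' | python3 nudge.py; python3 st.py 550.4 79.1 119; echo '0 0 0.016 0 0 0 0
0 0 0.016 0 0 0 0
0 0 0 0 0 0 0' | python3 nudge.py; python3 st.py 550.4 79.1 119
```

```text
time: 8.93
tcp_pos: [550.2, 79.0, 122.7]
eef_rot: [0.366, 3.12, 0.0]
force: [0.1, -0.7, -1.5]
width: 0.135
grasp_force: 56.6
t 8.93 p [550.2  79.  122.7] yaw 2.9078 tilt [ 3.e-04 -0.e+00 -1.e+00] F [ 0.1 -0.7 -1.5] M [ 0.1  -0.17  0.04] w 0.135 g 56.56018914654851 q [ 0.62  0.46 -1.05  1.73  0.42  1.2   0.8 ]
tool delta [-0.2  0.2  3.7]
time: 9.3
tcp_pos: [550.1, 78.9, 120.5]
eef_rot: [-0.366, -3.12, 0.0]
force: [-0.1, 0.0, -0.7]
width: 0.14
grasp_force: 56.6
t 9.3 p [550.1  78.9 120.5] yaw 2.9078 tilt [-1.e-04 -1.e-04 -1.e+00] F [-0.1  0.  -0.7] M [ 0.09 -0.18  0.03] w 0.14 g 56.560267210006714 q [ 0.62  0.46 -1.04  1.73  0.43  1.2   0.8 ]
tool delta [-0.3  0.3  1.5]
```

```bash
for i in 1; do echo '0 0 0.016 0 0 0 0
0 0 0 0 0 0 0' | python3 nudge.py | grep -E 'tcp|force:'; echo '0 0 0.016 0 0 0 0
0 0 0 0 0 0 0' | python3 nudge.py| grep -E 'tcp|force:'; echo '0 0 0.016 0 0 0 0
0 0 0 0 0 0 0' | python3 nudge.py| grep -E 'tcp|force:'; done; python3 st.py
```

```text
tcp_pos: [550.1, 78.9, 119.5]
force: [0.5, -0.7, -1.3]
grasp_force: 56.6
tcp_pos: [550.0, 78.9, 118.4]
force: [-0.0, -0.4, -1.3]
grasp_force: 56.6
tcp_pos: [550.0, 78.9, 117.4]
force: [-0.2, 0.2, -1.0]
grasp_force: 56.6
t 10.05 p [550.   78.9 117.4] yaw 2.9078 tilt [-1.e-04 -1.e-04 -1.e+00] F [-0.2  0.2 -1. ] M [-0.   -0.17 -0.02] w 0.132 g 56.56013606116176 q [ 0.62  0.47 -1.04  1.73  0.43  1.19  0.8 ]
```

```bash
for i in 1; do echo '0 0 0.016 0 0 0 0
0 0 0 0 0 0 0' | python3 nudge.py | grep -E 'tcp|^force:'; echo '0 0 0.016 0 0 0 0
0 0 0 0 0 0 0' | python3 nudge.py| grep -E 'tcp|^force:'; echo '0 0 0.016 0 0 0 0
0 0 0 0 0 0 0' | python3 nudge.py| grep -E 'tcp|^force:'; done; python3 st.py
```

```text
tcp_pos: [550.1, 78.9, 116.5]
force: [0.5, -0.1, -0.3]
tcp_pos: [550.1, 78.9, 115.5]
force: [-0.0, 0.3, -0.5]
tcp_pos: [550.1, 78.9, 114.5]
force: [0.2, 0.1, -0.7]
t 10.8 p [550.1  78.9 114.5] yaw 2.9078 tilt [-1.e-04 -1.e-04 -1.e+00] F [ 0.2  0.1 -0.7] M [ 0.11 -0.12 -0.02] w 0.133 g 56.56014997512102 q [ 0.62  0.47 -1.04  1.74  0.43  1.19  0.8 ]
```

No resistance 5 mm below the plate top, so the crossbar is in the slot. I'll keep going down gently.

```bash
for i in 1; do echo '0 0 0.024 0 0 0 0
0 0 0.024 0 0 0 0
0 0 0 0 0 0 0' | python3 nudge.py | grep -E 'tcp|^force:'; echo '0 0 0.024 0 0 0 0
0 0 0.016 0 0 0 0
0 0 0 0 0 0 0' | python3 nudge.py| grep -E 'tcp|^force:'; echo '0 0 0.024 0 0 0 0
0 0 0 0 0 0 0
0 0 0 0 0 0 0' | python3 nudge.py| grep -E 'tcp|^force:'; done; python3 st.py
```

```text
tcp_pos: [550.0, 78.9, 111.4]
force: [0.1, -0.1, -0.7]
tcp_pos: [550.2, 78.9, 109.2]
force: [-1.5, -0.1, 2.7]
tcp_pos: [550.2, 78.9, 107.6]
force: [-0.6, 0.0, 3.8]
t 11.93 p [550.2  78.9 107.6] yaw 2.9078 tilt [ 3.e-04 -0.e+00 -1.e+00] F [-0.6  0.   3.8] M [ 0.06  0.04 -0.07] w 0.135 g 56.65883420035243 q [ 0.61  0.48 -1.03  1.74  0.44  1.18  0.79]
```

The spring floor is felt at TCP z of about 110.5, 9 mm below the plate top, as expected. Pressing on to about 18.5 mm depth (z about 101).

```bash
for i in 1; do echo '0 0 0.024 0 0 0 0
0 0 0.024 0 0 0 0
0 0 0 0 0 0 0' | python3 nudge.py | grep -E 'tcp|^force:'; echo '0 0 0.0192 0 0 0 0
0 0 0.016 0 0 0 0
0 0 0 0 0 0 0' | python3 nudge.py| grep -E 'tcp|^force:'; echo '0 0 0.0112 0 0 0 0
0 0 0 0 0 0 0
0 0 0 0 0 0 0' | python3 nudge.py| grep -E 'tcp|^force:'; done; python3 st.py
```

```text
tcp_pos: [550.2, 79.0, 104.6]
force: [-0.2, -0.5, 5.6]
tcp_pos: [550.3, 79.0, 102.5]
force: [-1.1, -1.0, 6.5]
tcp_pos: [550.3, 79.0, 101.9]
force: [-0.5, -0.5, 8.1]
t 13.05 p [550.3  79.  101.9] yaw 2.9079 tilt [ 4.e-04 -2.e-04 -1.e+00] F [-0.5 -0.5  8.1] M [-0.01  0.25  0.03] w 0.132 g 56.73618628643453 q [ 0.61  0.48 -1.03  1.75  0.45  1.17  0.78]
```

```bash
echo '0 0 0.0128 0 0 0 0
0 0 0 0 0 0 0
0 0 0 0 0 0 0' | python3 nudge.py| grep -E 'tcp|^force:'; python3 st.py; echo '0 0 0 0 0 0.06 0
0 0 0 0 0 0.06 0
0 0 0 0 0 0.06 0
0 0 0 0 0 0 0' | python3 nudge.py | grep -E 'tcp|^force:'; python3 st.py
```

```text
tcp_pos: [550.3, 79.0, 101.1]
force: [-2.1, -0.4, 7.0]
t 13.43 p [550.3  79.  101.1] yaw 2.9079 tilt [ 4.e-04 -1.e-04 -1.e+00] F [-2.1 -0.4  7. ] M [-0.03  0.25 -0.01] w 0.132 g 56.746611250564456 q [ 0.61  0.48 -1.03  1.75  0.45  1.17  0.78]
tcp_pos: [550.7, 79.1, 101.4]
force: [-0.2, 1.3, 6.6]
t 13.93 p [550.7  79.1 101.4] yaw 2.7269 tilt [ 0.0013 -0.     -1.    ] F [-0.2  1.3  6.6] M [ 0.02 -0.04 -0.03] w 0.133 g 56.7373950406909 q [ 0.58  0.47 -0.99  1.75  0.43  1.16  0.62]
```

Turning freely, with no torque. Continuing to 90°.

To row units: 0.3 mm is 0.0048.

```bash
echo '0 0 0.0048 0 0 0.08 0
0 0 0 0 0 0.08 0
0 0 0 0 0 0.08 0
0 0 0 0 0 0.08 0
0 0 0 0 0 0.08 0
0 0 0 0 0 0.08 0
0 0 0 0 0 0 0' | python3 nudge.py | grep -E 'tcp|^force:'; python3 st.py 550.3 79 101.1
```

```text
tcp_pos: [550.8, 79.1, 101.1]
force: [-0.9, -0.6, 8.2]
t 14.8 p [550.8  79.1 101.1] yaw 2.2466 tilt [ 0.0016 -0.     -1.    ] F [-0.9 -0.6  8.2] M [-0.02 -0.09 -0.01] w 0.135 g 56.739022163674235 q [ 0.52  0.43 -0.9   1.75  0.37  1.14  0.18]
tool delta [ 0.2 -0.4  0. ]
```

```bash
echo '0.0032 -0.0064 0 0 0 0.08 0
0 0 0 0 0 0.08 0
0 0 0 0 0 0.08 0
0 0 0 0 0 0.08 0
0 0 0 0 0 0.08 0
0 0 0 0 0 0.08 0
0 0 0 0 0 0.08 0
0 0 0 0 0 0.08 0
0 0 0 0 0 0 0' | python3 nudge.py | grep -E 'tcp|^force:'; python3 st.py 550.3 79 101.1
```

```text
tcp_pos: [550.3, 79.0, 101.1]
force: [-0.5, 0.1, 6.8]
t 15.93 p [550.3  79.  101.1] yaw 1.6067 tilt [ 0.0016 -0.     -1.    ] F [-0.5  0.1  6.8] M [ 0.01 -0.07 -0.  ] w 0.134 g 56.73745631240308 q [ 0.43  0.39 -0.79  1.76  0.3   1.12 -0.41]
tool delta [ 0. -0.  0.]
```

```bash
echo '0 0 0 0 0 0.08 0
0 0 0 0 0 0.07 0
0 0 0 0 0 0.06 0
0 0 0 0 0 0 0' | python3 nudge.py | grep -E '^force:'; python3 st.py;  echo '0 0 0 0 0 0.05 0
0 0 0 0 0 0 0' | python3 nudge.py | grep -E '^force:'; python3 st.py 550.3 79 101.1
```

```text
force: [-0.4, 0.6, 8.2]
t 16.43 p [550.4  79.  101.2] yaw 1.3969 tilt [ 1.7e-03  1.0e-04 -1.0e+00] F [-0.4  0.6  8.2] M [-0.05 -0.05 -0.02] w 0.135 g 56.735249469056726 q [ 0.4   0.38 -0.75  1.76  0.29  1.11 -0.61]
force: [0.0, 0.4, 7.0]
t 16.68 p [550.3  79.  101.1] yaw 1.3472 tilt [ 1.6e-03  1.0e-04 -1.0e+00] F [0.  0.4 7. ] M [-0.06 -0.07 -0.  ] w 0.134 g 56.734115006402135 q [ 0.4   0.38 -0.74  1.76  0.28  1.11 -0.66]
tool delta [-0. -0.  0.]
```

```bash
echo '0 0 0 0 0 0.012 0
0 0 -0.016 0 0 0 0
0 0 -0.016 0 0 0 0
0 0 -0.016 0 0 0 0
0 0 0 0 0 0 0' | python3 nudge.py | grep -E '^force:'; python3 st.py; echo '0 0 -0.0112 0 0 0 0
0 0 0 0 0 0 0' | python3 nudge.py | grep -E '^force:'; python3 st.py
```

```text
force: [0.1, 0.0, 6.5]
t 17.3 p [550.3  79.  104. ] yaw 1.3358 tilt [ 1.6e-03  2.0e-04 -1.0e+00] F [0.1 0.  6.5] M [ 0.06 -0.21  0.07] w 0.136 g 56.70198982581496 q [ 0.4   0.37 -0.74  1.76  0.28  1.12 -0.67]
force: [1.0, 0.0, 5.4]
t 17.55 p [550.3  79.  104.7] yaw 1.3359 tilt [ 1.5e-03  2.0e-04 -1.0e+00] F [1.  0.  5.4] M [ 0.03 -0.26  0.09] w 0.133 g 56.69533280655742 q [ 0.4   0.37 -0.74  1.76  0.28  1.12 -0.67]
```

```bash
echo '0 0 -0.0112 0 0 0 0
0 0 0 0 0 0 0' | python3 nudge.py | grep -E '^force:'; python3 st.py; echo '0 0 -0.0112 0 0 0 0
0 0 0 0 0 0 0' | python3 nudge.py | grep -E '^force:'; python3 st.py
```

```text
force: [0.4, -0.3, 5.3]
t 17.8 p [550.3  79.  105.3] yaw 1.3359 tilt [ 1.5e-03  2.0e-04 -1.0e+00] F [ 0.4 -0.3  5.3] M [ 0.13 -0.27  0.04] w 0.133 g 56.68812392279506 q [ 0.4   0.37 -0.74  1.76  0.28  1.12 -0.67]
force: [3.4, 1.1, 2.6]
t 18.05 p [550.2  79.  105.8] yaw 1.3358 tilt [ 1.3e-03  3.0e-04 -1.0e+00] F [3.4 1.1 2.6] M [ 0.17 -0.84 -0.05] w 0.133 g 56.650682520121336 q [ 0.4   0.37 -0.74  1.76  0.28  1.12 -0.66]
```

The force drops at z of about 105.7 (14 mm depth), so the crossbar is against the notch. Easing off slightly, releasing, then retreating.

To row units: 0.5 mm is 0.008.

```bash
echo '0 0 0.008 0 0 0 0
0 0 0 0 0 0 0.1' | python3 nudge.py 10 | grep -E '^force:'; echo '0 0 0 0 0 0 0.4
0 0 0 0 0 0 0.4
0 0 0 0 0 0 0.4
0 0 0 0 0 0 0.4' | python3 nudge.py | grep -E '^force:|width';echo '0 0 -0.08 0 0 0 0.4
0 0 -0.24 0 0 0 0.4
0 0 -0.48 0 0 0 0.4
0 0 -0.64 0 0 0 0.4
0 0 -0.64 0 0 0 0.4
0 0 0 0 0 0 0.4' | python3 nudge.py; python3 st.py
```

```text
force: [1.9, 1.3, 5.5]
force: [0.5, -0.1, 0.2]
width: 0.391
time: 19.55
tcp_pos: [551.2, 79.5, 239.4]
eef_rot: [2.463, 1.944, 0.008]
force: [-0.5, 0.2, -0.8]
width: 0.401
grasp_force: 0.0
t 19.55 p [551.2  79.5 239.4] yaw 1.3361 tilt [ 6.2e-03  3.0e-04 -1.0e+00] F [-0.5  0.2 -0.8] M [-0.02 -0.03  0.04] w 0.401 g 0.0 q [ 0.44  0.25 -0.77  1.59  0.18  1.36 -0.59]
```

To row units: -50 mm is -0.8, -45 mm is -0.72.

```bash
echo '-0.72 0 -0.08 0 0 0 0.4
-0.8 0 0 0 0 0 0.4
-0.8 0 0 0 0 0 0.4
-0.8 0 0 0 0 0 0.4
-0.8 0 0 0 0 0 0.4
-0.8 0 0 0 0 0 0.4
0 0 0 0 0 0 0.4' | python3 nudge.py | grep tcp
cat > m3.py <<'E'
from fit import *
a={}
for n in CAL:
    a[n]=bot.capture(n);cv2.imwrite(f'pics/{n}3.png',a[n][:,:,::-1])
f=lambda i,x,y:cv2.resize(i[y:y+70,x:x+66,::-1],None,fx=6,fy=6,interpolation=2)
cv2.imwrite('pics/c5.png',np.hstack([f(a['scene'],255,195),f(a['top'],235,150)]))
red=lambda i:np.clip((((i[...,0]-i[...,1:].max(2))/i.max(2))-.25)/.4,0,1)
# brass is excluded by its high green
obs={}
for n,r in {"scene":(270,212,36,38),"top":(250,165,36,36)}.items():
    m=masks(a[n],r,lambda i:np.clip(((i[...,0]-2.2*i[...,1])/i.max(2)+.1)/.4,0,1)); obs[n]=(r,m)
b=min((fit(obs,lambda n,p,r:down(hull(proj(n,box(p,44,12,p[3]-17,p[3]+17)),r),r),np.array([549,80,y,124]),np.array([4,4,.1,4])) for y in(1.0,1.34,1.6)),key=lambda t:t[1])
print("handle",b[0].round(3),b[1],"expect yaw 1.337, zmid 124")
E
python3 m3.py
```

```text
tcp_pos: [479.1, -212.4, 239.6]
handle [551.007  79.652   1.204 118.789] 77.62018352282917 expect yaw 1.337, zmid 124
```

View pics/c5.png

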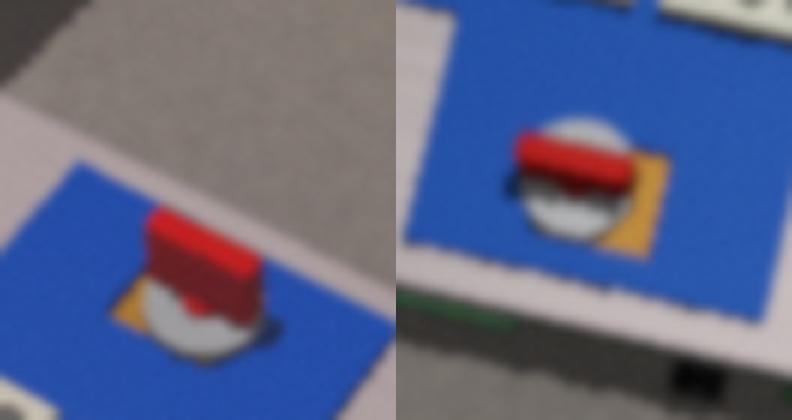

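The key stands upright with its collar over the opening and its handle about parallel to the carrier's front edge. Top-view handle: full-image (322/1.2…): crop (520,140)–(632,170). The fit's yaw is pulled off by the red hub under the handle, so I'll refine it with the hub in the model.

```bash
cat > m4.py <<'E'
from fit import *
a={n:cv2.imread(f'pics/{n}3.png')[:,:,::-1] for n in CAL}
R={"scene":(270,212,36,38),"top":(250,165,36,36)}
full={};topf={}
for n,r in R.items():
    full[n]=(r,masks(a[n],r,lambda i:np.clip(((i[...,0]-1.9*i[...,1:].max(2))/i.max(2))/.4,0,1)))
    topf[n]=(r,masks(a[n],r,lambda i:np.clip((i[...,0]-1.9*i[...,1:].max(2)-70)/50,0,1)))
hub=lambda n,p,r:hull(proj(n,box(p,11,11,p[3]-21,p[3]-17)),r)
F=lambda n,p,r:down(cv2.bitwise_or(hub(n,p,r),hull(proj(n,box(p,44,12,p[3]-17,p[3]+17)),r)),r)
T=lambda n,p,r:down(hull(proj(n,box(p,44,12,p[3]+17,p[3]+17)),r),r)
for nm,o,m in(("full",full,F),("topface",topf,T)):
    for keys in(("scene","top"),("top",),("scene",)):
        oo={k:o[k] for k in keys}
        if len(keys)==2: q,e=min((fit(oo,m,np.array([550,79.5,y,121]),np.array([3,3,.1,3])) for y in(1.2,1.4)),key=lambda t:t[1])
        else: q,e=min((fit(oo,lambda n,p,r:m(n,[*p,122],r),np.array([550,79.5,y]),np.array([3,3,.1])) for y in(1.2,1.4)),key=lambda t:t[1])
        print(nm,keys,q.round(3),round(e,2))
E
python3 m4.py
```

```text
full ('scene', 'top') [550.849  79.699   1.182 118.768] 95.77
full ('top',) [550.821  80.179   1.291] 27.59
full ('scene',) [552.559  79.101   0.983] 56.68
topface ('scene', 'top') [550.645  79.002   1.354 116.534] 56.5
topface ('top',) [550.06   80.237   1.355] 35.67
topface ('scene',) [553.995  78.025   1.353] 22.57
```

The top-face fits agree on yaw 1.354, within 0.02 rad of the target. Height from vision is uncertain (117–122 against 122 expected), so I'll check it by touching the handle top lightly with closed fingers. If locked, contact should be near z = 139.

The rows are not in the units I measure in: shifts go in shares of 62.5 mm. I convert before sending: 50 mm is 0.8, 45 mm is 0.72.

```bash
echo '0.72 0 0 0 0 0 0
0.8 0 0 0 0 0 0
0.8 0 0 0 0 0 0
0.8 0 0 0 0 0 0
0.8 0 0 0 0 0 0
0.8 0 0 0 0 0 0
0 0 0.4 0 0 0 0
0 0 0.48 0 0 0 0
0 0 0.4 0 0 0 0
0 0 0.16 0 0 0 0
0 0 0.048 0 0 0 0
0 0 0 0 0 0 0
0 0 0 0 0 0 0' | python3 nudge.py | grep -E 'tcp|^force'; python3 st.py 550.3 79 142
```

```text
tcp_pos: [550.1, 79.0, 148.0]
force: [-0.3, -0.7, 0.5]
t 22.15 p [550.1  79.  148. ] yaw 1.3358 tilt [ 0.0014 -0.     -1.    ] F [-0.3 -0.7  0.5] M [ 0.01 -0.08  0.  ] w 0.005 g 0.0 q [ 0.43  0.33 -0.77  1.71  0.24  1.2  -0.64]
tool delta [0.  0.2 6. ]
```

To row units: 3 mm is 0.048.

```bash
echo '0 0 0.048 0 0 0 0
0 0 0.048 0 0 0 0
0 0 0 0 0 0 0' | python3 nudge.py | grep -E 'tcp|^force'; echo '0 0 0.016 0 0 0 0
0 0 0.016 0 0 0 0
0 0 0 0 0 0 0' | python3 nudge.py | grep -E 'tcp|^force';echo '0 0 0.016 0 0 0 0
0 0 0 0 0 0 0' | python3 nudge.py | grep -E 'tcp|^force';echo '0 0 0.0112 0 0 0 0
0 0 0 0 0 0 0' | python3 nudge.py | grep -E 'tcp|^force'
```

```text
tcp_pos: [549.5, 78.7, 140.8]
force: [0.6, -1.3, -0.4]
tcp_pos: [550.0, 78.9, 139.5]
force: [-0.6, 0.3, 4.3]
tcp_pos: [549.9, 78.9, 138.5]
force: [-0.3, -0.7, 5.4]
tcp_pos: [550.0, 78.9, 137.9]
force: [-0.9, -0.5, 5.3]
```

Contact came at about 139.5 mm, so the key bottom is 14 mm below the plate top: locked in the notch. I'll retreat, check that the key stands as before, and hand in.

```bash
echo '0 0 -0.048 0 0 0 0
0 0 -0.16 0 0 0 0
0 0 -0.48 0 0 0 0
0 0 -0.64 0 0 0 0
-0.72 0 -0.08 0 0 0 0
-0.8 0 0 0 0 0 0
-0.8 0 0 0 0 0 0
-0.8 0 0 0 0 0 0
-0.8 0 0 0 0 0 0
0 0 0 0 0 0 0' | python3 nudge.py | grep -E 'time|tcp|^force'; python3 m3.py; python3 m4.py | grep topface
```

```text
time: 24.65
tcp_pos: [491.2, -163.9, 225.5]
force: [0.0, 0.2, -0.4]
handle [550.871  80.01    1.197 118.684] 78.17931031664126 expect yaw 1.337, zmid 124
topface ('scene', 'top') [550.546  79.529   1.356 116.59 ] 59.5
topface ('top',) [549.478  79.92    1.334] 38.19
topface ('scene',) [554.143  79.071   1.335] 22.81
```

```bash
python3 -c "
from station import bot
print(bot.close_job())"
```

```text
the job is handed in; nothing more can be done
None
```

The T-key is in the lock, turned a quarter turn clockwise, sprung up into its notch and let go. A light touch on its handle put the key bottom about 14 mm below the plate top, as it should be when locked. I handed the job in just after 24.7 s on the robot's clock; no verdict came back.

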